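# Run the vortex mixer in touch mode with a centrifuge tube

### The job

Switch the vortex mixer to touch mode by pressing down the raised right-hand end of its rocker switch fully home. Then lift the centrifuge tube out of the metal rack and, keeping it upright in the grip, press its foot straight down into the mixer's rubber cup until the sprung cup has sunk about 5 mm, half of its travel, at no time forcing it down to its stop. Finish like that: the program ends with the gripper still holding the tube and keeping the cup pressed, all other things left where they stand.

Things in the scene. Friction and masses are not known exactly. Their poses are not given: they have to be found in the camera images.
- mixer: vortex mixer, fixed to the bench: white housing 160 mm deep (x), 108 mm wide (y), 78 mm high, black rubber cup on top, control panel in front sloping 20 degrees down to the front. Origin: centre of underside; x to its back, y to its left as the robot faces it, z up. On the panel: the rocker switch (right) and a dial 25 mm wide, 16 mm high (left, 48 mm from the rocker), left alone
- mixer_switch (a joint): the black rocker switch on the panel, 22 mm (front to back) by 33 mm (side to side), rocking sideways: 0 rad = its left end down, right end raised about 5 mm (off, as found); 0.32 rad = right end down (touch mode). It is stiff and stays where it is left: about 3 to 4 N straight down near its right end turns it, till it stops at 0.32
- switch_right_end (a point): point on the upper face of the rocker, 2 mm from its right end (moves with the rocker), in the middle of its width; the place to press straight down. At the start about 64 mm above the bench and 10 mm above the panel round it; 4.5 mm lower when home. Closed fingertips have room there
- rack: sheet-metal tube rack, fixed to the bench, 56 mm (x) by 188 mm (y), 63 mm high, four 33 mm holes in one row along its y, 45 mm apart. Origin: centre of its underside; z up. Things in it stand on its lower shelf, 7 mm above the bench
- tube: 50 ml centrifuge tube standing upright in one hole of the rack (any but the last at the rack's +y end): 111 mm tall, body 30 mm in diameter, flat foot, screw cap 34 mm in diameter from 98 to 111 mm above the foot; about 45 g. Origin: centre of its foot's underside; z towards the cap. The only tall thing in the rack: cap 118 mm above the bench, the vials end at 61 mm
- mixer_cup (a joint): how far the mixer's rubber cup is pressed down, m: 0 = up, 0.010 = on its stop. A spring lifts it: it starts to sink at 3 N and takes 1 N more for every mm (8 N at 5 mm)
- cup_floor (a point): centre of the flat floor of the cup's recess (moves with the cup), 100 mm above the bench when the cup is up; the tube's foot stands here. The recess is 35 mm wide and 18 mm deep, with a lip that widens to 41 mm at the top
- cup_rim (a point): centre of the cup's upper rim (moves with the cup), 118 mm above the bench when up; the rim is 51 mm wide outside
- vial_1: open glass vial in the rack, 21 mm wide, 52 mm tall; stays in the rack. Origin: underside centre
- vial_2: open glass vial in the rack, 28 mm wide, 54 mm tall; stays in the rack. Origin: underside centre
- spare_tube: a like centrifuge tube, 111 mm tall, that stands by itself on the bench, not in the rack; left alone. Origin: underside centre
- beaker_small: small glass beaker, 47 mm wide, 56 mm tall, standing on the bench; left alone. Origin: underside centre
- bottle_o1: glass bottle with screw cap, 46 mm wide, 97 mm tall, behind the work; left alone. Origin: underside centre
- bottle_o2: a like bottle, 46 mm wide, 97 mm tall, behind the work; left alone. Origin: underside centre

How it is judged:
On the way, in this order (a step that is already met when the one before it is completed fails the run):
1. the rocker switch is over: its right end is down (value of joint mixer_switch above 0.26 rad), for 0.2 s.
2. the fingers have lifted the tube clear of the rack (z of tube in the frame of rack above 0.07 m and contact force between the fingers and tube above 2 N), for 0.2 s.
At the end, for the whole second after the job is handed in: Rocker over (above 0.26 rad); the fingers grip the tube (over 4 N), upright within 0.12 rad, still, foot within 4 mm of the cup's floor and 5 mm of its centre; the tube alone presses the cup 3 to 7 mm down (over 3 N); neither fingers nor arm press on the mixer (value of joint mixer_switch above 0.26 rad and value of joint mixer_cup between 0.003 and 0.007 m and horizontal distance between tube and cup_floor below 0.005 m and z of tube in the frame of cup_floor below 0.004 m and angle between tube's own z axis and vertical below 0.12 rad and linear speed of tube below 0.02 m/s and contact force between tube and mixer above 3 N and contact force between the fingers and tube above 4 N and contact force between each of the arm, the fingers and mixer below 1 N); the arm keeps its last pose, push and grip.
It fails at once if the cup is forced down to its stop (over 9 mm of 10) (value of joint mixer_cup above 0.009 m).
It fails at once if the tube is tipped over (more than 0.5 rad) (angle between tube's own z axis and vertical above 0.5 rad).
It fails at once if another thing is moved by more than 30 mm (distance of any of vial_1, vial_2, spare_tube, beaker_small, bottle_o1, bottle_o2 from where it was at the start of the episode above 0.03 m).
It also fails if it takes over 58 s, if anything falls off the work surface, if the arm or the gripper's body presses on something with over 40 N, if the wrist force passes 120 N, or if a joint passes its speed limit or range.

### The arm

A 7-joint arm with a two-finger parallel gripper is mounted at the origin on a cart in front of the work surface, level with it; the furniture and walls round the work are solid. World frame = base frame: x ahead of the robot, y to its left, z up, the work surface at z = 0. Lengths are in m, angles in rad, forces in N, time in s.
With the tool pointing down it reaches from about 0.425 to 0.925 m from the base axis. Payload 6.8 kg.
Tool frame: the origin (TCP) lies where the fingers leave the gripper's body, on its centre line; the fingertips stand 73 mm ahead of it and the grasp point (between the pads) lies 54 mm ahead of it; z points along the fingers, y is the line along which they close (so a half turn about z gives the same grasp; the last joint's range is limited). The gripper opens to 85 mm and grips with 20 to 120 N. Pads are 22 mm wide; open, the fingers measure 114 mm over their backs; the gripper's body (76 mm by 85 mm) begins 54 mm behind the grasp point. The pads swing forward as they close: fully open they stand 13 mm farther back than shut.
Start: joints at [1.212, 0.477, 0.022, 1.555, -0.011, 1.109, -0.083], TCP at [0.168, -0.654, 0.304] pointing down, gripper open.
Joint ranges: [-2.96, 2.96], [-0.34, 2.1], [-1.41, 1.46], [0.24, 2.44], [-1.37, 4.51], [0.17, 1.92], [-2.96, 2.96]. Speed limits (rad/s): [2.39, 2.39, 3.14, 3.14, 3.14, 3.14, 3.14].

### API

Orientations are given as a rotation vector (axis times angle).
In Python, from bench import r, vision, sensors gives the robot as it stands (r), with the cameras (vision) and the readings (sensors).
- The arm moves only by the shell command python3 drive.py 'ROWS' [OPENING] [FORCE]. ROWS is a JSON object with one list for each field, all of the same length, 1 to 5, a row being the entries at one place: x, y, z (the shift in parts of the range, where 1.0 means 0.25 m), ax, ay, az (a rotation vector in normalised numbers (1 is pi/2 rad)); each row is the pose to reach, as a shift and turn from the pose commanded when the command began, along the tool's axes at that moment; what a row does not reach only later rows make up. A row lasts 1/10 s, in which the tool goes at most 0.05 m and 0.15 rad, less where a joint would pass 70% of its speed; a pose out of reach is approached as far as the arm can. OPENING is the finger opening in m, set as the command begins (- or left out keeps the last). The fingers move at their own pace and stop on an object; FORCE is the grip in N (left out, the last holds). Time passes only in rows, so rows that do not move let the fingers close. It prints the time, the measured TCP pose, the force, the opening and the grip force at its end. Input that does not fit is refused with a message, and nothing moves.
- sensors.get_obs(): the state, without advancing time (a new reading comes with each control period).
- vision.grab_frame(name): name is "scene" or "top" or "wrist"; returns (picture, depth): 400x640x3 uint8, blue, green, red; 400x640 float32, m along the optical axis (not along the pixel's ray), 0 where there is no reading.
- vision.camera_info(name): a dict with "camera_matrix" (3x3 intrinsics, pixels), "R" (3x3) and "t" (3): a world point X has camera coordinates R X + t. Camera axes: x right, y down, z forward; pixel columns grow to the right and rows downward; lengths in m; the calibration is good to about 2 mm. A picture is of the moment at which its call begins: read the wrist's pose just before it. camera_info takes no time and is no camera call; for the wrist camera it gives the pose at the moment of the call.
- r.hand_in(): hands the job in; it is judged then, once.
The state is a dict: "clock": time; "joints": joint angles; "qvel": joint speeds; "tau": joint torques, N m; "tcp_pos": TCP position; "orientation": TCP orientation; "contact_force": force on the tool from outside, world axes, zero at the start; "moment": the same for the moment, N m; "grip_width": finger opening in m; "gripper_force": force on a finger pad.
Only numpy, scipy, OpenCV 4.12 (cv2) and the standard library are available. Lean on these libraries where they do the work, as an engineer would, in place of code of your own. Each camera call takes 0.05 s, during which the arm holds its last target. There are 200 camera calls.

## Working session

There is one attempt and no reset: what is moved stays moved. The work goes in short steps, Python scripts to look and compute and a shell command to move; the robot and the scene stay as the last step left them, time stands still between calls to the robot, and variables do not carry over. Pictures are saved under pics/ and viewed, at most 10 in all, crops included, and the job is handed in when it is done.

```bash
ls; mkdir -p pics; python3 - <<'E'
from bench import r, vision, sensors
import cv2,numpy as np
o=sensors.get_obs();print({k:np.round(v,3) for k,v in o.items()})
for n in("scene","top"):
    p,d=vision.grab_frame(n);cv2.imwrite(f"pics/{n}.png",p);np.savez(f"{n}.npz",p=p,d=d,**{k:np.array(v) for k,v in vision.camera_info(n).items()})
    c=vision.camera_info(n);print(n,np.round(c["camera_matrix"],1),np.round(c["R"],3),c["t"])
E
```

```text
bench.py
drive.py
pics
{'clock': np.float64(0.0), 'joints': array([ 1.212,  0.478,  0.022,  1.556, -0.012,  1.109, -0.083]), 'qvel': array([ 0.001, -0.   ,  0.   ,  0.   , -0.   , -0.   ,  0.001]), 'tau': array([-1.0000e-03, -5.9645e+01,  1.6070e+00, -2.8120e+01,  1.2000e-02,
        9.0000e-03,  0.0000e+00]), 'tcp_pos': array([ 0.167, -0.653,  0.303]), 'orientation': array([-3.115e+00, -3.930e-01,  1.000e-03]), 'contact_force': array([ 0.318,  0.299, -0.993]), 'moment': array([-0.   , -0.037,  0.03 ]), 'gripper_force': np.float64(0.0), 'grip_width': np.float64(0.085)}
scene [[455.7   0.  321.7]
 [  0.  455.7 198. ]
 [  0.    0.    1. ]] [[ 0.448 -0.894  0.022]
 [-0.346 -0.196 -0.918]
 [ 0.824  0.404 -0.397]] [-0.3063317   0.27592376  0.71747835]
top [[443.9   0.  312.8]
 [  0.  443.9 203.3]
 [  0.    0.    1. ]] [[-0.017 -1.    -0.016]
 [-0.983  0.02  -0.182]
 [ 0.182  0.013 -0.983]] [-0.04930652  0.5576776   1.01959757]
```

View pics/top.png

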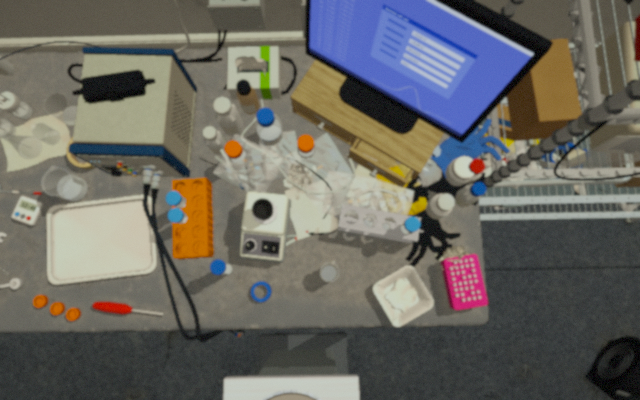

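View pics/scene.png

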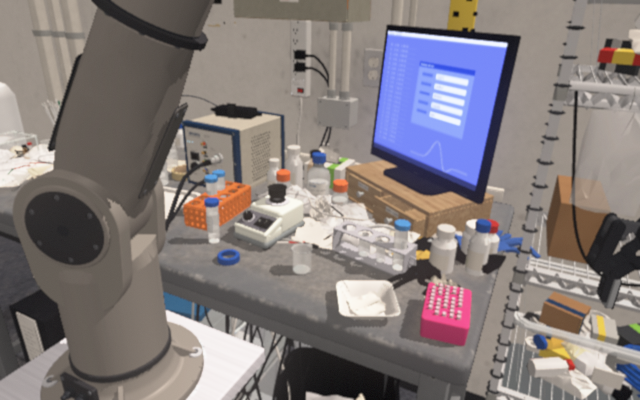

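Top view: mixer around (264,225), with its cup at (263,209) and its panel switches at (252,246) and (270,246). The metal rack is around (375,205), with the blue-capped tube at (411,225). The spare tube is at (218,268) and the beaker at (329,272). I'll enlarge this region.

```bash
cat > h.py <<'E'
import numpy as np,cv2
def load(n): return np.load(f"{n}.npz")
def pt(f,u,v,d=None):   # depth-based point
    K=f["camera_matrix"];d=f["d"][int(round(v)),int(round(u))] if d is None else d
    return f["R"].T@(d*np.linalg.inv(K)@[u,v,1]-f["t"])
def ray(f,u,v,z):       # ray onto plane at height z
    C=-f["R"].T@f["t"];w=f["R"].T@np.linalg.inv(f["camera_matrix"])@[u,v,1]
    return C+w*(z-C[2])/w[2]
def world(f):
    v,u=np.mgrid[:400,:640];P=np.stack([u,v,np.ones_like(u)],-1)@np.linalg.inv(f["camera_matrix"]).T*f["d"][...,None]
    return (P-f["t"])@f["R"]
E
python3 - <<'E'
from h import *
f=load("top");p=f["p"]
c=p[175:285,230:440];cv2.imwrite("pics/c1.png",cv2.resize(c,(798,418),interpolation=cv2.INTER_CUBIC))
W=world(f);np.set_printoptions(precision=3,suppress=True)
for u,v in[(263,209),(252,246),(270,246),(275,246),(411,225),(218,268),(329,272)]:print(u,v,W[v,u])
h=cv2.cvtColor(p,cv2.COLOR_BGR2HSV);m=cv2.inRange(h,(95,100,60),(125,255,255))
n,l,s,ce=cv2.connectedComponentsWithStats(m)
for i in range(1,n):
    if 15<s[i,4]<600:print(s[i],ce[i],np.median(W[l==i],0))
E
```

```text
263 209 [0.537 0.054 0.099]
252 246 [0.455 0.083 0.069]
270 246 [0.455 0.042 0.061]
275 246 [0.454 0.03  0.067]
411 225 [ 0.49  -0.279  0.119]
218 268 [0.404 0.153 0.11 ]
329 272 [ 0.394 -0.096 -0.001]
[ 83  47  91   8 442] [127.726  50.532] [0.878 0.339 0.208]
[257 108  17  18 250] [265.064 116.404] [0.743 0.044 0.147]
[505 121   5   5  19] [507.105 123.053] [ 0.839 -0.654 -0.195]
[567 142   8   7  36] [570.083 144.528] [ 0.775 -0.852 -0.222]
[558 145   9   8  43] [562.14  147.767] [ 0.772 -0.836 -0.239]
[549 149   6  13  33] [550.909 155.576] [ 0.733 -0.781 -0.209]
[471 181  16  15 187] [478.481 188.059] [ 0.57  -0.434  0.123]
[166 192  15  13 165] [172.8   198.055] [0.564 0.259 0.111]
[167 208  16  14 175] [174.566 214.949] [0.525 0.254 0.111]
[405 216  17  16 186] [412.516 223.753] [ 0.495 -0.282  0.117]
[210 259  15  16 191] [217.199 266.801] [0.406 0.155 0.11 ]
[251 282  20  20 192] [260.766 291.396] [0.351 0.069 0.014]
```

View pics/c1.png

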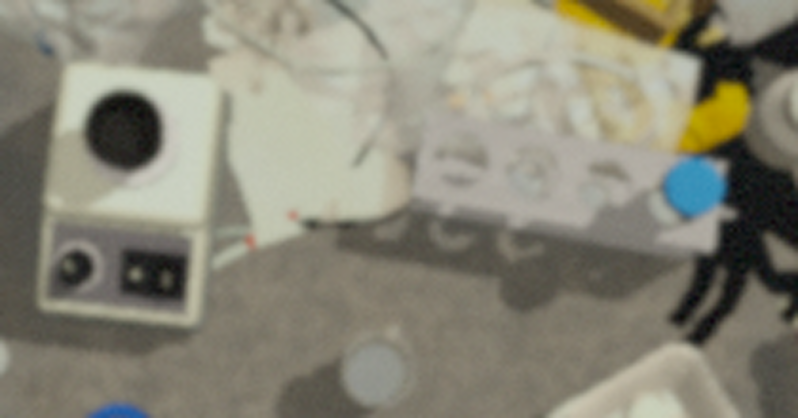

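The crop shows the rocker at crop (121–188, 250–300), which is centre ≈ (270.5,247) in the full image, with its right end at about (279,247.5). The tube cap is at (412.5,223.8). Next I'll hover above the rocker with the fingers closed and use the wrist camera.

```bash
cat >> h.py <<'E'
from scipy.spatial.transform import Rotation as Ro
def yawrot(yaw): # tool x at yaw, z down
    c,s=np.cos(yaw),np.sin(yaw);return np.array([[c,s,0],[s,-c,0],[0,0,-1.]])
def delta(o,pos,yaw=None):
    T=Ro.from_rotvec(o["orientation"]).as_matrix();d=T.T@(np.array(pos)-o["tcp_pos"])
    w=np.zeros(3) if yaw is None else Ro.from_matrix(T.T@yawrot(yaw)).as_rotvec()
    return np.round(np.r_[d,w],4)
E
python3 - <<'E'
from bench import r, vision, sensors
from h import *
o=sensors.get_obs();f=load("top")
print(ray(f,278.5,247.5,.064),ray(f,412.5,223.8,.118),ray(f,263,209.5,.118))
print(delta(o,[.40,-.30,.28]),delta(o,[.42,0.03,.25],-.06))
E
```

```text
[0.45062559 0.02205782 0.064     ] [ 0.49315789 -0.28224889  0.118     ] [0.53225417 0.05181648 0.118     ]
[ 0.3131 -0.2847  0.0235  0.      0.      0.    ] [ 4.143e-01 -5.993e-01  5.400e-02 -1.600e-03  4.000e-04  3.108e-01]
```

The rows are not in the units I measure in: shifts go in shares of 0.25 m and turns go in shares of pi/2 rad. I convert before sending: 0.185 m / 0.25 = 0.74, 0.037 m / 0.25 = 0.148.

```bash
python3 drive.py '{"x": [0.148, 0.296, 0.444, 0.592, 0.74], "y": [-0.132, -0.264, -0.396, -0.528, -0.66], "z": [0, 0, 0, 0, 0], "ax": [0, 0, 0, 0, 0], "ay": [0, 0, 0, 0, 0], "az": [0, 0, 0, 0, 0]}' 0 40
python3 drive.py '{"x": [0.148, 0.296, 0.444], "y": [-0.132, -0.264, -0.396], "z": [0, 0, 0], "ax": [0, 0, 0], "ay": [0, 0, 0], "az": [0, 0, 0]}'
python3 drive.py '{"x": [0.068, 0.136, 0.2, 0.268, 0.336], "y": [-0.188, -0.376, -0.564, -0.752, -0.94], "z": [0, 0, 0, 0, 0], "ax": [0, 0, 0, 0, 0], "ay": [0, 0, 0, 0, 0], "az": [0, 0, 0, 0, 0]}'
python3 drive.py '{"x": [0.064, 0.128, 0.136, 0.136], "y": [-0.184, -0.36, -0.4, -0.4], "z": [0, 0.08, 0.2, 0.216], "ax": [0, 0, 0, 0], "ay": [0, 0, 0, 0], "az": [0.0764, 0.1528, 0.1974, 0.1974]}'
python3 - <<'E'
from bench import r, vision, sensors
from h import *
sensors.get_obs()
c=vision.camera_info("wrist");p,d=vision.grab_frame("wrist")
np.savez("w1.npz",p=p,d=d,**{k:np.array(v) for k,v in c.items()});cv2.imwrite("pics/w1.png",p)
print(sensors.get_obs()["joints"])
E
```

```text
clock: 0.6
tcp_pos: [0.3065, -0.4462, 0.3037]
orientation: [-3.117, -0.393, 0.0]
contact_force: [0.3, -0.3, -1.0]
grip_width: 0.012
gripper_force: 0.0
clock: 0.9
tcp_pos: [0.3893, -0.3228, 0.3038]
orientation: [-3.117, -0.393, 0.0]
contact_force: [0.7, -1.3, -0.9]
grip_width: 0.0002
gripper_force: 0.0
clock: 1.4
tcp_pos: [0.4113, -0.0743, 0.3039]
orientation: [3.117, 0.392, 0.0]
contact_force: [1.0, -0.4, 0.1]
grip_width: 0.0001
gripper_force: 0.0
clock: 1.8
tcp_pos: [0.4179, 0.0319, 0.2472]
orientation: [-3.14, 0.087, 0.008]
contact_force: [0.6, -0.1, 0.2]
grip_width: 0.0001
gripper_force: 0.0
[ 0.21782803  0.16236726 -0.47386364  2.16432596  0.0978011   0.83954257
 -1.94189793]
```

View pics/w1.png

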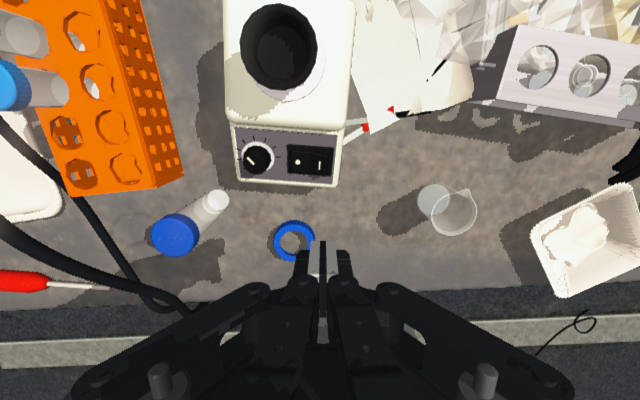

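The wrist view shows the rocker at about (287–335, 145–176), the dial at (257,158), the cup rim centred near (279,47), and the closed fingertips near (322,265). I'll measure these.

```bash
python3 - <<'E'
from bench import r, vision, sensors
from h import *
np.set_printoptions(precision=4,suppress=True)
f=load("w1");p=f["p"];W=world(f)
g=cv2.cvtColor(p,cv2.COLOR_BGR2GRAY)
m=np.zeros_like(g);m[138:182,280:342]=(g[138:182,280:342]<45)
m=cv2.morphologyEx(m*255,cv2.MORPH_CLOSE,np.ones((5,5)))
c=max(cv2.findContours(m,0,1)[0],key=cv2.contourArea);print("rocker",cv2.boundingRect(c),cv2.minAreaRect(c),cv2.boxPoints(cv2.minAreaRect(c)).tolist())
for u in range(284,342,4):print(u,g[160,u],W[160,u])
# cup rim: dark region with world z>.112
k=((g<70)&(W[...,2]>.110)&(W[...,2]<.125));k[110:]=0;k[:,:220]=0;k[:,340:]=0
q=W[k];print("rim",k.sum(),q.mean(0))
xy=q[:,:2];h=cv2.convexHull(xy.astype(np.float32)*1000);print(cv2.minEnclosingCircle(h),cv2.fitEllipse(h))
# housing top edges z~.078
k=(W[...,2]>.072)&(W[...,2]<.083)&(g>120);k[:,:200]=0;k[:,380:]=0;q=W[k];print(cv2.minAreaRect((q[:,:2]*1000).astype(np.float32)))
# dial
o=sensors.get_obs();print(o["tcp_pos"],o["orientation"])
# neighbourhood max height near rocker's end
E
```

```text
rocker (287, 144, 47, 32) ((309.04412841796875, 159.92648315429688), (46.24799346923828, 28.8378849029541), 4.39870548248291) [[284.8823547363281, 172.5294189453125], [287.0941467285156, 143.7764892578125], [333.2059020996094, 147.32354736328125], [330.9941101074219, 176.07647705078125]]
284 105 [0.4544 0.0658 0.0547]
288 21 [0.4544 0.0619 0.0563]
292 21 [0.4548 0.0577 0.0603]
296 191 [0.4545 0.0542 0.0594]
300 40 [0.4544 0.0505 0.0605]
304 22 [0.4541 0.0469 0.0595]
308 21 [0.454  0.0432 0.0602]
312 18 [0.454  0.0395 0.0615]
316 17 [0.4539 0.0359 0.0622]
320 27 [0.4541 0.0323 0.0648]
324 19 [0.4539 0.0287 0.0651]
328 16 [0.4527 0.0251 0.0588]
332 38 [0.4523 0.0214 0.0573]
336 238 [0.4514 0.0176 0.0532]
340 191 [0.4504 0.0136 0.0481]
rim 2668 [0.5368 0.0544 0.1156]
((534.162109375, 53.57160949707031), 24.583267211914062) ((534.2579956054688, 53.61262130737305), (48.163536071777344, 48.7488899230957), 110.8646469116211)
((480.25994873046875, 68.71908569335938), (108.95874786376953, 212.6134490966797), 74.1077651977539)
[0.4183 0.03   0.2479] [ 3.1402 -0.0858 -0.0075]
```

```bash
python3 - <<'E'
from h import *
np.set_printoptions(precision=1,suppress=True,linewidth=200)
f=load("w1");W=world(f)
o=np.array([.4183,.03,.2479]);T=yawrot(-.055)
Q=(W-o)@T*1000
for v in (242,248,254,260,270,280,290):
    print(v,[(u,*np.round(Q[v,u]).astype(int)) for u in range(292,356,4) if Q[v,u,2]<90])
cv2.imwrite("pics/f.png",cv2.resize(f["p"][225:345,250:400],(750,600),interpolation=cv2.INTER_CUBIC))
E
```

```text
242 [(312, np.int64(10), np.int64(-8), np.int64(68)), (316, np.int64(10), np.int64(-5), np.int64(68)), (320, np.int64(9), np.int64(-3), np.int64(70)), (324, np.int64(10), np.int64(-1), np.int64(69)), (328, np.int64(9), np.int64(1), np.int64(69)), (332, np.int64(10), np.int64(3), np.int64(68))]
248 [(312, np.int64(10), np.int64(-7), np.int64(62)), (316, np.int64(10), np.int64(-5), np.int64(61)), (320, np.int64(10), np.int64(-3), np.int64(62)), (324, np.int64(10), np.int64(-1), np.int64(61)), (328, np.int64(10), np.int64(1), np.int64(61)), (332, np.int64(10), np.int64(3), np.int64(62))]
254 [(300, np.int64(6), np.int64(-14), np.int64(62)), (304, np.int64(6), np.int64(-12), np.int64(63)), (308, np.int64(6), np.int64(-9), np.int64(63)), (312, np.int64(9), np.int64(-7), np.int64(56)), (316, np.int64(10), np.int64(-5), np.int64(56)), (320, np.int64(10), np.int64(-3), np.int64(55)), (324, np.int64(10), np.int64(-1), np.int64(55)), (328, np.int64(10), np.int64(1), np.int64(55)), (332, np.int64(10), np.int64(3), np.int64(54)), (336, np.int64(9), np.int64(5), np.int64(56)), (340, np.int64(6), 
[... 2352 characters left out ...]
64(-12), np.int64(24)), (300, np.int64(11), np.int64(-10), np.int64(24)), (304, np.int64(11), np.int64(-9), np.int64(24)), (308, np.int64(11), np.int64(-7), np.int64(24)), (312, np.int64(11), np.int64(-6), np.int64(25)), (316, np.int64(11), np.int64(-4), np.int64(25)), (320, np.int64(2), np.int64(-3), np.int64(37)), (324, np.int64(2), np.int64(-1), np.int64(37)), (328, np.int64(9), np.int64(0), np.int64(27)), (332, np.int64(11), np.int64(2), np.int64(24)), (336, np.int64(11), np.int64(3), np.int64(24)), (340, np.int64(11), np.int64(5), np.int64(24)), (344, np.int64(11), np.int64(6), np.int64(24)), (348, np.int64(11), np.int64(8), np.int64(24)), (352, np.int64(11), np.int64(9), np.int64(24))]
```

View pics/f.png

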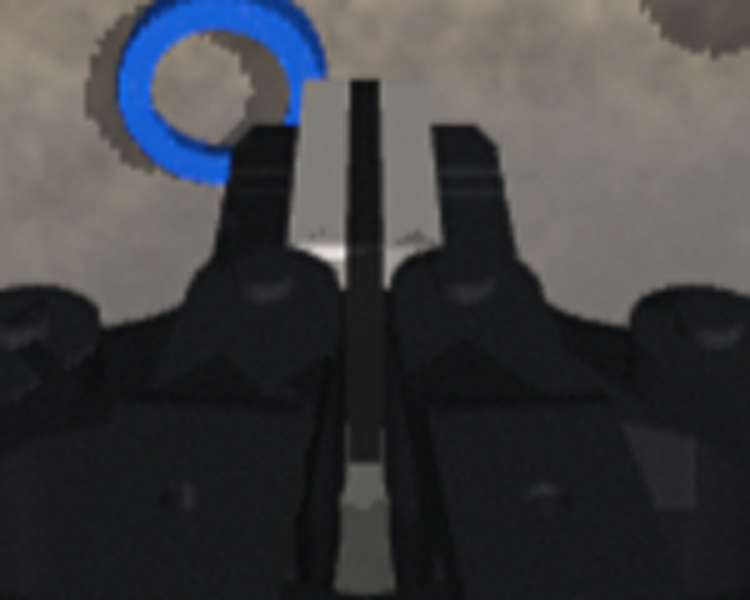

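The finger close-up shows the tips are only about 14 mm wide along y and sit 1–2 mm off to +y in the wrist calibration. Correcting for that, the rocker's right end is at y≈0.025. I'll aim for (0.452, 0.024).

```bash
python3 - <<'E'
from bench import r, vision, sensors
from h import *
print(delta(sensors.get_obs(),[.452,.024,.155],-.06))
E
```

```text
[0.0344 0.0041 0.0927 0.0004 0.0047 0.0053]
```

To row units: 0.092 m / 0.25 = 0.368, 0.07 m / 0.25 = 0.28, 0.005 rad / 1.5708 = 0.0032.

```bash
python3 drive.py '{"x": [0.136, 0.136, 0.136, 0.136, 0.136], "y": [0.016, 0.016, 0.016, 0.016, 0.016], "z": [0.12, 0.28, 0.368, 0.368, 0.368], "ax": [0, 0, 0, 0, 0], "ay": [0.0025, 0.0025, 0.0025, 0.0025, 0.0025], "az": [0.0032, 0.0032, 0.0032, 0.0032, 0.0032]}'
python3 drive.py '{"x": [0, 0, 0, 0], "y": [0, 0, 0, 0], "z": [0.032, 0.056, 0.068, 0.068], "ax": [0, 0, 0, 0], "ay": [0, 0, 0, 0], "az": [0, 0, 0, 0]}'
```

```text
clock: 2.35
tcp_pos: [0.4541, 0.0222, 0.1587]
orientation: [3.139, -0.102, 0.007]
contact_force: [0.4, -0.4, -0.1]
grip_width: -0.0
gripper_force: 0.0
clock: 2.75
tcp_pos: [0.4537, 0.023, 0.1409]
orientation: [3.14, -0.101, 0.006]
contact_force: [-0.2, 0.8, -0.7]
grip_width: -0.0001
gripper_force: 0.1
```

To row units: 0.004 m / 0.25 = 0.016, 0.002 m / 0.25 = 0.008.

```bash
for i in 1; do python3 drive.py '{"x": [0, 0, 0], "y": [0, 0, 0], "z": [0.008, 0.016, 0.016], "ax": [0, 0, 0], "ay": [0, 0, 0], "az": [0, 0, 0]}'; python3 drive.py '{"x": [0, 0, 0], "y": [0, 0, 0], "z": [0.008, 0.012, 0.012], "ax": [0, 0, 0], "ay": [0, 0, 0], "az": [0, 0, 0]}'; done
```

```text
clock: 3.05
tcp_pos: [0.4544, 0.0226, 0.1372]
orientation: [3.139, -0.102, 0.008]
contact_force: [0.5, -3.3, 3.6]
grip_width: -0.0001
gripper_force: 1.7
clock: 3.35
tcp_pos: [0.4547, 0.0227, 0.135]
orientation: [3.139, -0.102, 0.009]
contact_force: [-1.1, -3.3, 16.1]
grip_width: 0.0004
gripper_force: 7.7
```

```bash
python3 - <<'E'
from bench import r, vision, sensors
from h import *
c=vision.camera_info("wrist");p,d=vision.grab_frame("wrist");np.savez("w2.npz",p=p,d=d,**{k:np.array(v) for k,v in c.items()})
cv2.imwrite("pics/w2.png",cv2.resize(p[180:330,230:420],(760,600),interpolation=cv2.INTER_CUBIC))
o=sensors.get_obs();print(o["contact_force"],o["tcp_pos"])
E
```

```text
[-0.93086635 -2.85072825 14.90806704] [0.45467423 0.02271388 0.13499983]
```

View pics/w2.png

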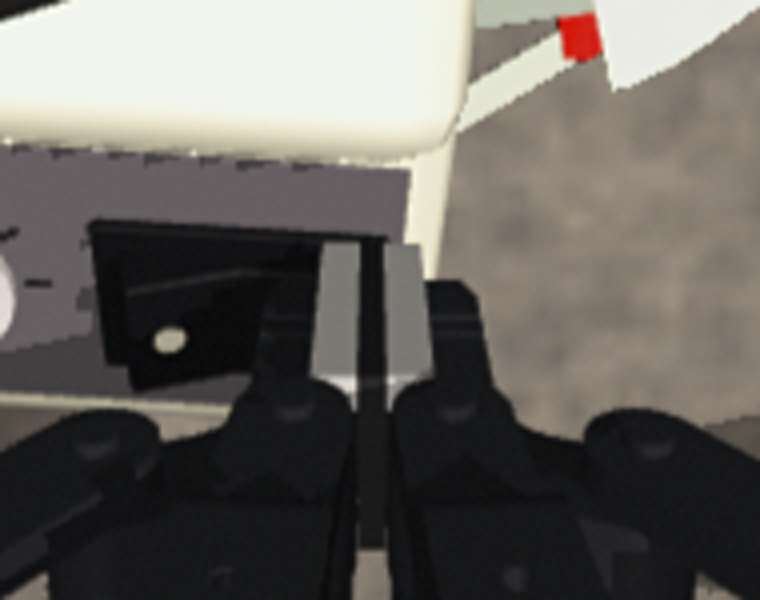

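```bash
python3 - <<'E'
from h import *
np.set_printoptions(precision=4,suppress=True)
for n,v in(("w1",158),("w2",248),("w2",260),("w2",268)):
    f=load(n);W=world(f);R=range(282,340,4) if n=="w1" else range(240,345,5)
    print(n,v,[(u,*np.round(W[v,u]*1000,1).tolist()) for u in R])
E
```

```text
w1 158 [(282, 456.1, 67.7, 53.2), (286, 456.2, 63.7, 55.0), (290, 456.4, 59.6, 58.2), (294, 456.3, 55.9, 59.1), (298, 456.3, 52.2, 60.1), (302, 456.3, 48.4, 61.8), (306, 455.9, 44.9, 60.1), (310, 455.7, 41.3, 60.3), (314, 455.7, 37.6, 61.9), (318, 456.0, 33.9, 65.1), (322, 455.9, 30.4, 65.9), (326, 455.7, 26.8, 65.8), (330, 454.2, 23.1, 57.2), (334, 453.9, 19.4, 56.2), (338, 453.4, 15.7, 54.4)]
w2 248 [(240, 460.1, 70.1, 56.4), (245, 460.2, 67.0, 57.0), (250, 459.0, 64.8, 54.9), (255, 460.0, 61.1, 57.4), (260, 463.2, 56.3, 64.6), (265, 462.3, 54.0, 63.0), (270, 462.0, 51.2, 62.9), (275, 462.0, 48.4, 63.2), (280, 462.0, 45.6, 63.6), (285, 461.4, 43.0, 62.7), (290, 461.0, 40.3, 62.2), (295, 461.2, 37.5, 63.1), (300, 460.2, 34.9, 61.4), (305, 460.8, 32.0, 62.9), (310, 466.2, 28.3, 74.5), (315, 465.9, 25.8, 74.3), (320, 465.8, 23.2, 74.4), (325, 465.4, 20.7, 73.9), (330, 465.3, 18.2, 74.0), (335, 465.7, 15.7, 75.2), (340, 428.6, 10.4, -0.1)]
w2 260 [(240, 450.0, 72.9, 51.7), (245, 450.5, 69.5, 52.9), (250, 449.4, 67.0, 51.3), (255, 450.9, 63.0, 54.5), (260, 452.4, 59.2, 57.7), (265, 455.
[... 259 characters left out ...]
.5, 25.5, 86.2), (320, 465.8, 23.2, 86.9), (325, 465.9, 20.8, 87.3), (330, 464.9, 18.5, 85.9), (335, 465.3, 16.2, 86.8), (340, 460.6, 13.6, 78.6)]
w2 268 [(240, 443.4, 74.5, 49.5), (245, 443.3, 71.4, 49.6), (250, 443.2, 68.3, 49.7), (255, 442.9, 65.2, 49.6), (260, 444.4, 61.3, 52.7), (265, 449.5, 55.7, 62.2), (270, 449.1, 53.0, 61.7), (275, 448.3, 50.4, 60.8), (280, 447.1, 47.9, 59.0), (285, 447.2, 44.9, 59.5), (290, 445.4, 42.5, 56.5), (295, 462.3, 35.2, 86.7), (300, 462.2, 32.8, 86.8), (305, 462.4, 30.4, 87.5), (310, 466.1, 27.5, 94.3), (315, 466.0, 25.3, 94.2), (320, 465.9, 23.1, 94.4), (325, 465.4, 20.9, 93.7), (330, 465.7, 18.7, 94.5), (335, 465.5, 16.5, 94.4), (340, 461.3, 14.1, 87.5)]
```

To row units: -0.1 m / 0.25 = -0.4, -0.07 m / 0.25 = -0.28.

```bash
python3 drive.py '{"x": [0, 0, -0.16, -0.16, -0.16], "y": [0, 0, 0, 0, 0], "z": [-0.12, -0.28, -0.4, -0.4, -0.4], "ax": [0, 0, 0, 0, 0], "ay": [0, 0, 0, 0, 0], "az": [0, 0, 0, 0, 0]}' 0.085
python3 - <<'E'
from bench import r, vision, sensors
from h import *
c=vision.camera_info("wrist");p,d=vision.grab_frame("wrist");np.savez("w3.npz",p=p,d=d,**{k:np.array(v) for k,v in c.items()})
f=load("w3");W=world(f)
o=sensors.get_obs();print(o["tcp_pos"])
u,v,w=(f["camera_matrix"]@(f["R"]@np.array([.455,.043,.061])+f["t"]));v=int(v/w);u=int(u/w)
print([(x,*np.round(np.median(W[v-2:v+3,x],0)*1000,1).tolist()) for x in range(u-30,u+31,4)])
# aim for the tube grasp: position at cap, grasp z .088, above first
for z in(.088+.054+.09,):print(delta(o,[.493,-.282,z]),delta(o,[.44,-.13,z]))
# rack long edge: z about .063 
t=load("top");T=world(t);k=(T[...,2]>.055)&(T[...,2]<.07);k[:,:335]=0;k[:,430:]=0;k[:190]=0;k[245:]=0
print(k.sum(),cv2.minAreaRect((T[k][:,:2]*1000).astype(np.float32)))
E
```

```text
clock: 3.9
tcp_pos: [0.4131, 0.0258, 0.2343]
orientation: [3.139, -0.1, 0.009]
contact_force: [-0.6, 0.4, -0.2]
grip_width: 0.0723
gripper_force: 0.0
[0.41338883 0.02573232 0.233603  ]
[(269, 456.2, 70.5, 53.7), (273, 456.1, 66.7, 55.3), (277, 455.7, 63.4, 53.9), (281, 455.9, 59.4, 56.9), (285, 456.9, 54.6, 65.3), (289, 456.4, 51.5, 63.8), (293, 456.2, 48.1, 63.3), (297, 455.6, 45.0, 61.3), (301, 455.3, 41.6, 61.0), (305, 455.0, 38.2, 60.5), (309, 455.0, 34.7, 61.3), (313, 454.4, 31.4, 60.7), (317, 454.5, 27.8, 60.6), (321, 453.8, 24.5, 56.2), (325, 453.3, 21.0, 56.5), (329, 452.7, 17.5, 54.0)]
[0.0991 0.302  0.0021 0.     0.     0.    ] [0.0365 0.1537 0.0018 0.     0.     0.    ]
1465 ((535.0814208984375, -230.50828552246094), (206.57376098632812, 119.10961151123047), 78.56834411621094)
```

The rocker's right end is now 5 mm lower (60.6 against 65.8 mm), so it is home. Next I'll hover in front of the tube with the gripper open and measure the cap.

To row units: 0.245 m / 0.25 = 0.98, 0.196 m / 0.25 = 0.784.

```bash
python3 drive.py '{"x": [0.02, 0.04, 0.06, 0.08, 0.1], "y": [0.196, 0.392, 0.588, 0.784, 0.98], "z": [0, 0, 0, 0, 0], "ax": [0, 0, 0, 0, 0], "ay": [0, 0, 0, 0, 0], "az": [0, 0, 0, 0, 0]}'
python3 drive.py '{"x": [0.02, 0.02, 0.02], "y": [0.18, 0.18, 0.18], "z": [0, 0, 0], "ax": [0, 0, 0], "ay": [0, 0, 0], "az": [0, 0, 0]}'
python3 - <<'E'
from bench import r, vision, sensors
from h import *
np.set_printoptions(precision=4,suppress=True)
o=sensors.get_obs();c=vision.camera_info("wrist");p,d=vision.grab_frame("wrist");np.savez("w4.npz",p=p,d=d,**{k:np.array(v) for k,v in c.items()})
f=load("w4");W=world(f);cv2.imwrite("pics/w4.png",p)
h=cv2.cvtColor(p,cv2.COLOR_BGR2HSV);m=cv2.inRange(h,(95,100,60),(125,255,255))
k=((m>0)&(abs(W[...,2]-.118)<.005)).astype(np.uint8);n,l,s,ce=cv2.connectedComponentsWithStats(k)
for i in range(1,n):
    if s[i,4]>100:
        q=W[l==i];print(s[i],ce[i],q.mean(0),cv2.minEnclosingCircle((q[:,:2]*1000).astype(np.float32)),ray(f,*ce[i],.118))
print(o["tcp_pos"],o["orientation"],o["joints"])
E
```

```text
clock: 4.45
tcp_pos: [0.4226, -0.2225, 0.2323]
orientation: [-3.139, 0.1, -0.003]
contact_force: [0.5, 0.5, -0.2]
grip_width: 0.0851
gripper_force: 0.0
clock: 4.75
tcp_pos: [0.4246, -0.2665, 0.232]
orientation: [-3.138, 0.105, -0.003]
contact_force: [0.2, 0.5, -0.6]
grip_width: 0.0853
gripper_force: 0.0
[ 313   94   54   56 2340] [339.0047 121.3803] [ 0.4952 -0.2814  0.1168] ((494.7580261230469, -281.57757568359375), 17.11269187927246) [ 0.4953 -0.2814  0.118 ]
[ 0.4246 -0.2665  0.232 ] [-3.1382  0.1048 -0.0026] [ 0.6638  0.2959 -0.2669  2.0213  0.101   0.8359 -1.2974]
```

View pics/w4.png

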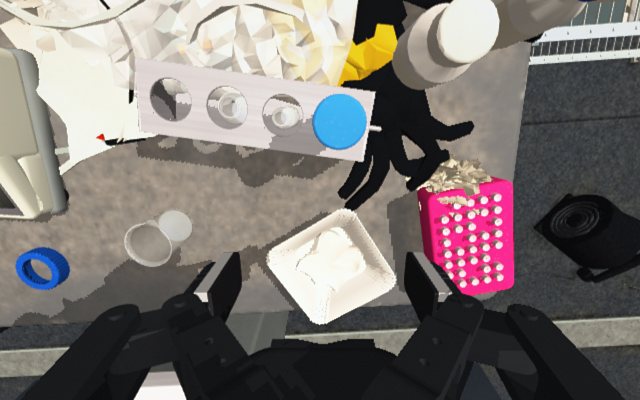

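The wrist view shows the cap at (339,121). The other rack holes hold only short vials, and a white bottle stands at (450,40), behind and to the right. I'll check the clearance around the fingers and work out the approach.

```bash
python3 - <<'E'
from bench import r, vision, sensors
from h import *
np.set_printoptions(precision=4,suppress=True)
f=load("w4");W=world(f);o=sensors.get_obs();t=[.4945,-.2825]
T=yawrot(-.065);Q=(W-np.r_[t,0])@T
k=(W[...,2]>.066)&(abs(Q[...,0])<.06)&(abs(Q[...,1])<.08)&(np.hypot(Q[...,0],Q[...,1])>.02);k[200:]=0
print(k.sum(),[(a*1000).round() for a in (W[k][::60])])
print(Q[k][:,0].min() if k.any() else 0)
print(delta(o,t+[.142],-.065), Ro.from_rotvec(o["orientation"]).as_matrix()[:,2])
E
```

```text
2591 [array([ 550., -348.,  104.]), array([ 549., -354.,  102.]), array([ 548., -348.,  103.]), array([ 547., -362.,  101.]), array([ 547., -351.,  103.]), array([ 545., -363.,  104.]), array([ 545., -349.,  104.]), array([ 544., -360.,  103.]), array([ 545., -346.,   98.]), array([ 543., -353.,  103.]), array([ 542., -361.,  102.]), array([ 540., -364.,  104.]), array([ 540., -366.,  104.]), array([ 549., -342.,   67.]), array([ 548., -342.,   69.]), array([ 547., -345.,   70.]), array([ 546., -347.,   72.]), array([ 544., -349.,   74.]), array([ 541., -346.,   85.]), array([ 541., -346.,   86.]), array([ 540., -346.,   88.]), array([ 539., -347.,   89.]), array([ 537., -347.,   96.]), array([ 536., -348.,   98.]), array([ 534., -349.,  101.]), array([ 533., -350.,  103.]), array([ 533., -353.,  101.]), array([ 532., -354.,  103.]), array([ 531., -358.,  102.]), array([ 530., -360.,  104.]), array([ 530., -363.,  102.]), array([ 536., -344.,   70.]), array([ 534., -349.,   71.]), array([ 533., -354.,   74.]), array([ 530., -352.,   89.]), array([ 528., -355.,   94.]), array([ 527., -358.,   98.]), array([ 531., -344.,   67.]), array([ 529., -354.,   73.]), array([ 526., -364.,   84.]), array([ 526., -362.,   74.]), array([ 526., -352.,   68.]), array([ 523., -363.,   69.]), array([ 521., -364.,   67.])]
0.030264015163813007
[ 0.0706  0.013   0.0904 -0.0018 -0.0018  0.0007] [ 0.0019  0.0017 -1.    ]
```

To row units: 0.0706 m / 0.25 = 0.2824, 0.04 m / 0.25 = 0.16, -0.002 rad / 1.5708 = -0.0013.

```bash
python3 drive.py '{"x": [0.16, 0.2824, 0.2824, 0.2824], "y": [0.032, 0.052, 0.052, 0.052], "z": [0, 0, 0, 0], "ax": [-0.0013, -0.0013, -0.0013, -0.0013], "ay": [-0.0013, -0.0013, -0.0013, -0.0013], "az": [0, 0, 0, 0]}' 0.065
python3 drive.py '{"x": [0, 0, 0, 0, 0], "y": [0, 0, 0, 0, 0], "z": [0.12, 0.24, 0.32, 0.36, 0.36], "ax": [0, 0, 0, 0, 0], "ay": [0, 0, 0, 0, 0], "az": [0, 0, 0, 0, 0]}'
python3 drive.py '{"x": [0, 0], "y": [0, 0], "z": [0, 0], "ax": [0, 0], "ay": [0, 0], "az": [0, 0]}'
```

```text
clock: 5.2
tcp_pos: [0.4947, -0.2812, 0.2332]
orientation: [3.139, -0.096, 0.001]
contact_force: [-0.9, -0.1, -0.4]
grip_width: 0.0649
gripper_force: 0.0
clock: 5.7
tcp_pos: [0.4932, -0.2823, 0.143]
orientation: [3.139, -0.1, -0.002]
contact_force: [-0.0, -0.1, 0.2]
grip_width: 0.065
gripper_force: 0.0
clock: 5.9
tcp_pos: [0.4951, -0.2836, 0.1454]
orientation: [3.137, -0.101, 0.006]
contact_force: [0.1, -0.2, 0.5]
grip_width: 0.065
gripper_force: 0.0
```

```bash
python3 drive.py '{"x": [0, 0, 0, 0, 0], "y": [0, 0, 0, 0, 0], "z": [0, 0, 0, 0, 0], "ax": [0, 0, 0, 0, 0], "ay": [0, 0, 0, 0, 0], "az": [0, 0, 0, 0, 0]}' 0.01 60
python3 drive.py '{"x": [0, 0, 0], "y": [0, 0, 0], "z": [0, 0, 0], "ax": [0, 0, 0], "ay": [0, 0, 0], "az": [0, 0, 0]}'
python3 - <<'E'
from bench import r, vision, sensors
import numpy as np
P=[sensors.get_obs()["tcp_pos"]]
print(P)
E
```

```text
clock: 6.4
tcp_pos: [0.4953, -0.2836, 0.145]
orientation: [3.137, -0.101, 0.006]
contact_force: [-0.3, 0.3, 5.6]
grip_width: 0.0316
gripper_force: 58.7
clock: 6.7
tcp_pos: [0.4953, -0.2836, 0.145]
orientation: [3.137, -0.101, 0.006]
contact_force: [0.1, 1.2, 6.7]
grip_width: 0.0315
gripper_force: 58.7
[array([ 0.49527066, -0.28359664,  0.14498166])]
```

```bash
python3 drive.py '{"x": [0, 0, 0, 0, 0], "y": [0, 0, 0, 0, 0], "z": [-0.12, -0.24, -0.36, -0.48, -0.6], "ax": [0, 0, 0, 0, 0], "ay": [0, 0, 0, 0, 0], "az": [0, 0, 0, 0, 0]}'
python3 drive.py '{"x": [0, 0, 0], "y": [0, 0, 0], "z": [0, 0, 0], "ax": [0, 0, 0], "ay": [0, 0, 0], "az": [0, 0, 0]}'
python3 - <<'E'
from bench import r, vision, sensors
from h import *
np.set_printoptions(precision=4,suppress=True)
o=sensors.get_obs();p,d=vision.grab_frame("scene");f=dict(p=p,d=d,**vision.camera_info("scene"));cv2.imwrite("pics/s2.png",cv2.resize(p[130:290,200:460],(780,480),interpolation=cv2.INTER_CUBIC))
print(o["tcp_pos"],delta(o,[.533,.052,.288],-.065))
E
```

```text
clock: 7.2
tcp_pos: [0.4938, -0.2829, 0.2951]
orientation: [3.138, -0.101, 0.002]
contact_force: [0.3, -0.6, -0.7]
grip_width: 0.0319
gripper_force: 59.6
clock: 7.5
tcp_pos: [0.4935, -0.2827, 0.2928]
orientation: [3.139, -0.101, -0.001]
contact_force: [0.0, 0.4, 0.0]
grip_width: 0.0317
gripper_force: 59.6
[ 0.4935 -0.2827  0.2928] [ 0.018  -0.3366  0.0044  0.0011  0.0003  0.0008]
```

View pics/s2.png

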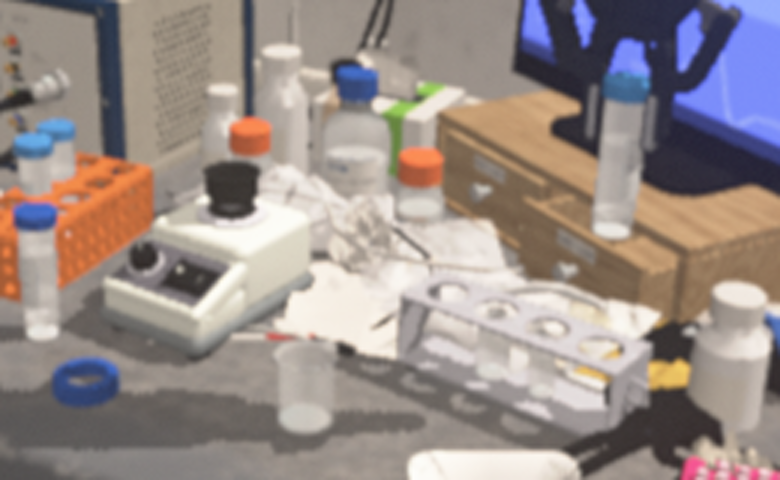

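The tube is held and clear of the rack: cap at crop (626,80), foot at (613,232). I'll check its tilt against a projected vertical line.

```bash
python3 - <<'E'
from bench import r, vision, sensors
from h import *
c=vision.camera_info("scene")
def pr(X):
    a=c["camera_matrix"]@(c["R"]@np.array(X)+c["t"]);return (a[:2]/a[2]).round(1)
for z in(.155,.20,.25,.266):print(z,pr([.4935,-.2827,z]))
p,d=vision.grab_frame("scene");h=cv2.cvtColor(p,cv2.COLOR_BGR2HSV)
m=cv2.inRange(h,(88,90,60),(125,255,255));k=np.zeros_like(m);k[150:168,395:420]=m[150:168,395:420]
print(cv2.boundingRect(k));g=cv2.cvtColor(p,cv2.COLOR_BGR2GRAY)
for v in(185,192,198,204,207,210):print(v,g[v,394:420])
E
```

```text
0.155 [403.9 206.9]
0.2 [406.  186.9]
0.25 [408.4 163.7]
0.266 [409.2 156.1]
(400, 150, 18, 14)
185 [167 165 160 158 161 166 175 180 179 175 172 170 168 163 153 140 137 147
 154 132  86  52  47  47  47  46]
192 [155 160 163 162 160 173 181 182 178 175 172 172 168 166 164 172 184 189
 185 171 158 145 126 106  83  63]
198 [121 117 114 132 172 196 205 206 202 194 188 184 180 176 176 173 169 169
 174 176 177 175 171 168 166 165]
204 [132 126 128 154 192 212 215 213 211 211 207 198 188 178 168 156 136 115
 113 126 144 158 168 170 170 167]
207 [154 156 151 162 192 215 225 229 230 230 230 230 230 231 227 194 147 119
 105 102 101 100 102 107 122 139]
210 [115 108 112 126 142 155 158 154 146 139 136 142 147 147 153 156 156 155
 164 170 169 164 152 131 112 104]
```

To row units: -0.24 m / 0.25 = -0.96, -0.048 m / 0.25 = -0.192.

```bash
python3 drive.py '{"x": [0.01, 0.02, 0.03, 0.04, 0.05], "y": [-0.192, -0.384, -0.576, -0.768, -0.96], "z": [0, 0, 0, 0, 0], "ax": [0, 0, 0, 0, 0], "ay": [0, 0, 0, 0, 0], "az": [0, 0, 0, 0, 0]}'
python3 drive.py '{"x": [0.012, 0.022, 0.022, 0.022, 0.022], "y": [-0.192, -0.3864, -0.3864, -0.3864, -0.3864], "z": [0, 0, 0, 0, 0], "ax": [0, 0, 0, 0, 0], "ay": [0, 0, 0, 0, 0], "az": [0, 0, 0, 0, 0]}'
python3 - <<'E'
from bench import r, vision, sensors
from h import *
np.set_printoptions(precision=4,suppress=True)
o=sensors.get_obs()
c=vision.camera_info("wrist");p,d=vision.grab_frame("wrist");np.savez("w5.npz",p=p,d=d,**{k:np.array(v) for k,v in c.items()})
cv2.imwrite("pics/w5.png",p)
print(o["tcp_pos"],delta(o,[.533,.052,.288],-.065))
# cup from scene & top, before tube occludes
for n in("scene","top"):
    p,d=vision.grab_frame(n);np.savez(n+"2.npz",p=p,d=d,**{k:np.array(v) for k,v in vision.camera_info(n).items()})
s=load("scene");g=cv2.cvtColor(s["p"],cv2.COLOR_BGR2GRAY);m=np.zeros_like(g);m[180:206,262:294]=(g[180:206,262:294]<75)*255
print("scene cup",cv2.boundingRect(m))
for v in range(184,200,2):print(v,g[v,264:292])
g=cv2.imread("pics/top.png",0);m=np.zeros_like(g);m[195:224,248:280]=(g[195:224,248:280]<60)*255
x=cv2.boundingRect(m);M=cv2.moments(m,True);print("top",x,M["m10"]/M["m00"],M["m01"]/M["m00"],ray(load("top"),x[0]+x[2]/2-.5,x[1]+x[3]/2-.5,.117))
E
```

```text
clock: 8.1
tcp_pos: [0.5217, -0.0425, 0.2929]
orientation: [3.138, -0.101, 0.001]
contact_force: [0.7, 0.2, -0.2]
grip_width: 0.0318
gripper_force: 59.6
clock: 8.6
tcp_pos: [0.5335, 0.0504, 0.2927]
orientation: [3.137, -0.103, 0.001]
contact_force: [-0.1, -1.2, -0.3]
grip_width: 0.0315
gripper_force: 59.7
[0.5335 0.0504 0.2927] [-0.0006 -0.0016  0.0047  0.0029 -0.0004 -0.0006]
scene cup (269, 185, 17, 17)
184 [138 137 138 140 139 131 123 117 101  85  79  80  80  77  75  75  77  81
  88 110 131 147 165 176 179 176 176 179]
186 [139 141 140 119  90  69  61  59  56  57  56  55  55  53  53  53  54  53
  52  53  55  70 111 158 175 183 196 205]
188 [140 142 143 130  93  64  57  55  55  55  53  55  53  55  54  53  53  53
  53  54  54  72 122 170 191 202 200 196]
190 [138 138 139 134  97  60  51  53  54  55  56  54  54  54  52  55  55  56
  55  54  53  96 167 195 202 206 204 201]
192 [144 155 168 168 118  64  49  51  50  51  53  50  53  51  52  53  53  53
  54  54  53  98 171 197 205 211 216 217]
194 [171 171 177 184 149  94  56  50  53  52  52  53  54  53  52  55  55  56
  55  55  60 103 169 195 206 213 213 211]
196 [159 193 223 240 242 192 107  58  52  53  51  52  52  53  53  53  55  54
  53  68 129 209 235 233 228 226 226 225]
198 [180 188 191 188 178 134  79  54  54  63  74  78  81  80  78  74  67  59
  55  63 116 198 238 244 246 247 245 243]
top (253, 200, 19, 19) 262.23636363636365 208.84 [0.5336 0.0542 0.117 ]
```

View pics/w5.png

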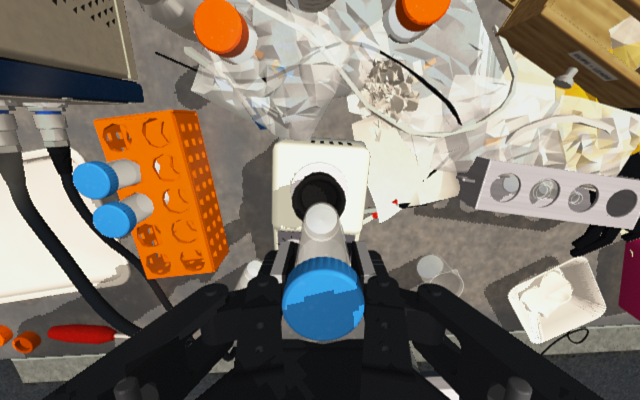

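The wrist view shows the tube foot at about (321,219) and the dark cup at about (319,198), both in the same picture. I'll compare the two so that the camera bias cancels.

```bash
python3 - <<'E'
from h import *
np.set_printoptions(precision=4,suppress=True,linewidth=220)
f=load("w5");p=f["p"];g=cv2.cvtColor(p,cv2.COLOR_BGR2GRAY);W=world(f)
for v in range(168,250,6):print(v,g[v,284:356:2])
m=np.zeros_like(g);m[165:222,285:352]=(g[165:222,285:352]<60)*255
c=max(cv2.findContours(m,0,1)[0],key=cv2.contourArea);P=np.array([q[0] for q in c if q[0][1]<205])
h=cv2.convexHull(P)
def circ(P,z):
    X=np.array([ray(f,u,v,z)[:2] for u,v in P]);A=np.c_[2*X,np.ones(len(X))];s=np.linalg.lstsq(A,(X**2).sum(1),rcond=None)[0];return s[:2],np.sqrt(s[2]+s[0]**2+s[1]**2)
H=[q[0] for q in h if q[0][1]<203];print(H);print("rim",circ(H,.118))
z=W[...,2];k=((z>.148)&(z<.175));k[:195]=0;k[240:]=0;k[:,300:345]&=True;k[:,:300]=0;k[:,345:]=0
for v in range(200,240,4):
    q=np.where(k[v])[0]
    if len(q):print(v,q.min(),q.max(),W[v,(q.min()+q.max())//2])
cv2.imwrite("pics/w5c.png",cv2.resize(p[160:280,260:400],(700,600),interpolation=cv2.INTER_CUBIC))
E
```

```text
168 [243 243 243 243 243 243 243 243 234 226 241 240 240 240 240 240 240 240 240 240 240 240 240 240 240 240 234 238 243 243 243 243 243 243 243 243]
174 [243 243 243 243 244 196 232 242 241 242 243 246 225  59  18  18  18  22  22  21  21  30  68 229 243 241 241 240 241 239 243 243 243 243 243 243]
180 [243 243 244 209 204 233 229 180 172  91  28  30  28  25  20  18  17  17  13  15  18  21  24  29  32  30 171 243 240 240 239 237 243 243 243 243]
186 [197 191 191 183 180 180  97  27  31  25  21  29  32  32  30  30  26  20  21  21  20  21  19  19  14  14  21  27  92 243 239 239 243 243 243 243]
192 [194 193 193 171 183  40  30  26  21  30  34  32  32  32  32  32  30  30  32  31  21  20  18  17  19  20  13  15  25  26 152 242 243 243 243 243]
198 [193 193 193 191  40  31  29  25  16  32  31  31  32  34  32  34  32  32  31  31  30  28  20  19  19  20  15  16  16  27  35 246 243 243 243 243]
204 [193 193 193 195  80  30  31  26  23  18  32  32  33  31  55 103 145 181 204 207 183 155 124  64  21  17  13  16  19  26  43 248 243 243 243 243]
210 [193 193 194 194 197  74  19  19  26  28  21  
[... 1080 characters left out ...]
], dtype=int32), array([329, 175], dtype=int32), array([333, 178], dtype=int32), array([334, 179], dtype=int32), array([338, 184], dtype=int32), array([341, 188], dtype=int32), array([343, 192], dtype=int32), array([344, 196], dtype=int32), array([292, 201], dtype=int32), array([292, 197], dtype=int32), array([295, 188], dtype=int32), array([301, 181], dtype=int32), array([305, 177], dtype=int32), array([310, 174], dtype=int32), array([312, 173], dtype=int32), array([319, 172], dtype=int32)]
rim (array([0.5378, 0.0538]), np.float64(0.022989960098131063))
204 313 329 [0.5451 0.0505 0.1601]
208 308 334 [0.5458 0.0504 0.1719]
212 306 336 [0.5466 0.0503 0.1829]
216 304 338 [0.5461 0.0503 0.1894]
```

View pics/w5c.png

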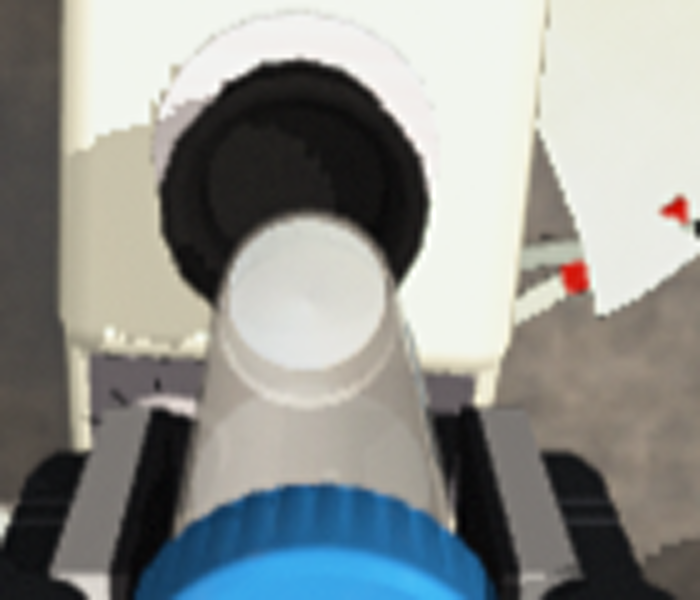

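```bash
python3 - <<'E'
from h import *
np.set_printoptions(precision=4,suppress=True)
f=load("w5")
C=-f["R"].T@f["t"];print("cam",C,f["camera_matrix"][0,0])
print("rim L,R",ray(f,291.5,199,.117),ray(f,345.8,199,.117),"top",ray(f,319.5,171.5,.117))
for z in(.153,.157):print("foot far",ray(f,321.6,201.7,z),"disc C",ray(f,321.6,218.4,z),"disc L,R",ray(f,305.8,218.4,z),ray(f,337.5,218.4,z))
from bench import r, vision, sensors
c=vision.camera_info("scene")
def pr(X,c):
    a=c["camera_matrix"]@(c["R"]@np.array(X)+c["t"]);return (a[:2]/a[2]).round(1)
for x,y in((.533,.052),(.5335,.0542),(.536,.0535)):print(x,y,pr([x,y,.112],c),pr([x,y,.118],c),pr([x,y,.12],load("top")))
E
```

```text
cam [0.6082 0.0458 0.3617] 281.54431338797843
rim L,R [0.5381 0.0778 0.117 ] [0.5348 0.0287 0.117 ] top [0.5616 0.0508 0.117 ]
foot far [0.5447 0.05   0.153 ] disc C [0.531 0.051 0.153] disc L,R [0.5318 0.0634 0.153 ] [0.5301 0.0384 0.153 ]
foot far [0.5459 0.05   0.157 ] disc C [0.5324 0.0509 0.157 ] disc L,R [0.5333 0.0631 0.157 ] [0.5316 0.0386 0.157 ]
0.533 0.052 [277.  189.4] [277.  187.2] [262.8 209. ]
0.5335 0.0542 [276.4 189.2] [276.3 186.9] [261.8 208.8]
0.536 0.0535 [277.1 188.9] [277.1 186.7] [262.1 207.7]
```

```bash
python3 - <<'E'
from h import *
np.set_printoptions(linewidth=220)
f=load("scene2");g=cv2.cvtColor(f["p"],cv2.COLOR_BGR2GRAY)
def pr(X,c):
    a=c["camera_matrix"]@(c["R"]@np.array(X)+c["t"]);return (a[:2]/a[2]).round(1)
for z in(.118,.14,.155,.19):print(z,pr([.5335,.0515,z],f))
for v in range(150,198,3):print(v,g[v,260:296])
b=cv2.cvtColor(load("scene")["p"],cv2.COLOR_BGR2GRAY)
print("before");
for v in range(150,184,3):print(v,b[v,260:296])
E
```

```text
0.118 [277.2 187.2]
0.14 [277.1 178.9]
0.155 [277.  173.2]
0.19 [276.8 159.6]
150 [137 140 137 137 144 143 146 139 136 137 141 136 160 176 177 173 165 154 145 144 141 132 118  96 125 174 175 152 144 149 154 158 159 162 167 174]
153 [138 136 144 147 141 139 131 133 137 144 146 137 160 176 178 173 164 152 139 143 158 169 170 127 112 149 162 151 146 150 153 154 155 156 162 170]
156 [140 144 137 136 140 136 140 133 141 144 144 137 161 176 179 174 166 161 165 176 186 191 182 129 105 135 151 152 149 155 162 167 175 179 178 185]
159 [139 141 143 145 143 144 138 137 149 183 204 179 173 181 181 177 168 161 163 175 185 187 178 128 103 130 143 150 155 159 166 176 189 195 199 208]
162 [132 139 142 145 144 138 136 130 123 136 149 162 177 185 185 183 173 163 164 175 184 188 180 128 108 137 152 154 157 162 171 176 180 189 208 220]
165 [137 136 140 142 138 132 130 137 142 142 146 155 177 193 195 192 189 185 181 182 182 181 164 119 106 134 150 155 159 162 162 164 166 173 188 204]
168 [135 138 142 137 140 137 139 142 143 149 158 172 189 198 204 205 201 193 187 182 178 174 161 123 114 136 151 154 157 1
[... 2484 characters left out ...]
172 183 198 214 221 203 179 168 162 160 161 161 161 161 161 160 161 162 166 163 160 162 166 165 168]
174 [139 141 143 139 135 133 125 138 151 157 162 168 171 178 199 208 159 116 119 133 141 145 146 145 145 146 146 145 141 140 149 154 155 156 159 166]
177 [127 138 146 152 159 159 153 148 152 157 161 163 165 166 168 163 128 101  99 103 103 103 105 108 112 117 119 124 127 133 147 153 154 155 160 166]
180 [163 161 157 154 153 145 138 139 147 153 158 159 160 162 165 167 154 127 110 107 108 106 104 108 114 118 125 130 138 144 151 151 153 156 160 167]
183 [146 146 144 143 143 140 140 140 145 148 148 148 135 126 124 129 132 123 121 123 122 124 129 144 160 168 173 176 176 176 168 162 157 156 159 168]
```

Relative measurements from the wrist and scene views put the cup about 2.5 mm in +x and 2.3 mm in +y from the foot. I'll correct for that, lower the foot to just above the rim and measure again.

The rows are not in the units I measure in: shifts go in shares of 0.25 m and turns go in shares of pi/2 rad. I convert before sending: 0.03 m / 0.25 = 0.12, 0.02 m / 0.25 = 0.08.

```bash
python3 drive.py '{"x": [0.0096, 0.0096, 0.0096, 0.0096, 0.0096], "y": [-0.0096, -0.0096, -0.0096, -0.0096, -0.0096], "z": [0.04, 0.08, 0.12, 0.12, 0.12], "ax": [0, 0, 0, 0, 0], "ay": [0, 0, 0, 0, 0], "az": [0, 0, 0, 0, 0]}'
python3 - <<'E'
from bench import r, vision, sensors
from h import *
np.set_printoptions(precision=4,suppress=True,linewidth=220)
c=vision.camera_info("wrist");p,d=vision.grab_frame("wrist");np.savez("w6.npz",p=p,d=d,**{k:np.array(v) for k,v in c.items()})
f=load("w6");g=cv2.cvtColor(p,cv2.COLOR_BGR2GRAY);W=world(f)
for v in range(156,226,5):print(v,g[v,284:360:2])
u=321
print("col",[(v,int(g[v,320]),*np.round(W[v,320]*1000).astype(int).tolist()) for v in range(164,215,2)])
p,d=vision.grab_frame("scene");b=cv2.cvtColor(load("scene")["p"],cv2.COLOR_BGR2GRAY).astype(int);g=cv2.cvtColor(p,cv2.COLOR_BGR2GRAY).astype(int)
for v in range(162,192,2):print(v,(g-b)[v,262:294])
E
```

```text
clock: 9.25
tcp_pos: [0.5362, 0.0539, 0.263]
orientation: [3.138, -0.101, 0.001]
contact_force: [0.4, -0.1, -0.1]
grip_width: 0.0315
gripper_force: 59.7
156 [242 241 242 242 242 241 242 242 242 242 242 242 242 242 242 242 242 242 242 242 242 242 241 242 242 242 241 242 242 242 242 242 242 242 242 242 242 242]
161 [242 242 241 242 242 242 241 242 241 242 242 242 242 242 242 241 242 242 242 242 242 242 242 242 241 242 242 242 242 242 242 242 242 241 242 242 242 242]
166 [242 242 242 242 241 242 242 242 242 242 242 242 242 241 241 242 242 242 242 242 242 242 242 242 242 242 242 241 242 242 242 241 242 241 241 241 241 242]
171 [241 242 242 242 241 242 242 242 242 242 242 242 242 242 229 222 220 229 236 241 240 237 225 219 227 235 242 242 242 242 242 242 242 241 242 242 242 242]
176 [242 241 242 242 241 242 241 242 242 233 211 239 239 239 239 239 239 238 239 239 239 239 239 239 239 238 238 239 236 231 242 242 242 242 242 242 242 241]
181 [242 242 242 242 242 242 234 207 240 241 241 241 241 242 243 176 135 134  71  67  51  94 177 227 237 241 240 239 239 239 239 231 236 242 242 242 241 242]
[... 3039 characters left out ...]
 0  3  2  2  2  4  2  2]
180 [ 2  3  2  2  2  2  1  3  1  6 24 33 35 35 43 59 67 66 60 52 27  4  0  1 -1  2  2  2  3  5  3  2]
182 [ 2  2  2  2  1  1  2  2  3 16 45 69 70 64 60 70 72 69 62 41 14  2 -1  0  0  1  2  2  3  1  3  4]
184 [  3   3   3   2   1   2   2   1  -3   8  66 108 126 132 135 133 134 128 106  69  26   2   1   2   3   4   2   4   4   2   3   2]
186 [  1   2   2   1   1   2  -2  -8 -11  -8   4  13  25  34  36  38  32  25  10   1   0   1   2   1   2   2   3   3   3   3   3   2]
188 [ 0  3  3  2  2  1 -1 -6 -6 -3 -3 -1  2 -1  1 -2 -1  0  0  1  1  0  2  1  2  3  4  4  3  3  5  2]
190 [ 2  3  2  2  3  2  0 -2  2  0  0 -1 -1  1  1  1  2  1  0  0  0  2  1  2  4  3  2  3  4  5  4  3]
```

Foot and cup now agree to within about 1 mm in both views. I'll lower it into the recess while watching the forces.

To row units: 0.01 m / 0.25 = 0.04, 0.0007 m / 0.25 = 0.0028.

```bash
python3 drive.py '{"x": [0.0028, 0.0028, 0.0028, 0.0028], "y": [0.0016, 0.0016, 0.0016, 0.0016], "z": [0.016, 0.032, 0.04, 0.04], "ax": [0, 0, 0, 0], "ay": [0, 0, 0, 0], "az": [0, 0, 0, 0]}'
python3 drive.py '{"x": [0, 0, 0, 0], "y": [0, 0, 0, 0], "z": [0.012, 0.024, 0.032, 0.032], "ax": [0, 0, 0, 0], "ay": [0, 0, 0, 0], "az": [0, 0, 0, 0]}'
```

```text
clock: 9.75
tcp_pos: [0.5369, 0.0534, 0.2531]
orientation: [3.138, -0.101, 0.002]
contact_force: [1.1, 0.2, -1.5]
grip_width: 0.0317
gripper_force: 59.7
clock: 10.15
tcp_pos: [0.5369, 0.0534, 0.2451]
orientation: [3.138, -0.101, 0.002]
contact_force: [0.6, 0.3, -0.6]
grip_width: 0.0316
gripper_force: 59.7
```

To row units: 0.004 m / 0.25 = 0.016, 0.002 m / 0.25 = 0.008.

```bash
python3 drive.py '{"x": [0, 0, 0, 0], "y": [0, 0, 0, 0], "z": [0.008, 0.016, 0.016, 0.016], "ax": [0, 0, 0, 0], "ay": [0, 0, 0, 0], "az": [0, 0, 0, 0]}'
python3 drive.py '{"x": [0, 0, 0, 0], "y": [0, 0, 0, 0], "z": [0.008, 0.012, 0.012, 0.012], "ax": [0, 0, 0, 0], "ay": [0, 0, 0, 0], "az": [0, 0, 0, 0]}'
```

```text
clock: 10.55
tcp_pos: [0.5371, 0.0534, 0.2415]
orientation: [3.138, -0.101, 0.003]
contact_force: [0.6, 0.0, -0.8]
grip_width: 0.0315
gripper_force: 59.7
clock: 10.95
tcp_pos: [0.5371, 0.0534, 0.2384]
orientation: [3.138, -0.101, 0.003]
contact_force: [0.4, -0.3, -0.3]
grip_width: 0.0318
gripper_force: 59.7
```

To row units: 0.002 m / 0.25 = 0.008, 0.001 m / 0.25 = 0.004.

```bash
python3 drive.py '{"x": [0, 0, 0, 0], "y": [0, 0, 0, 0], "z": [0.004, 0.008, 0.008, 0.008], "ax": [0, 0, 0, 0], "ay": [0, 0, 0, 0], "az": [0, 0, 0, 0]}'
python3 drive.py '{"x": [0, 0, 0, 0], "y": [0, 0, 0, 0], "z": [0.004, 0.008, 0.008, 0.008], "ax": [0, 0, 0, 0], "ay": [0, 0, 0, 0], "az": [0, 0, 0, 0]}'
```

```text
clock: 11.35
tcp_pos: [0.5374, 0.0535, 0.2368]
orientation: [3.138, -0.101, 0.004]
contact_force: [0.2, -0.8, 2.8]
grip_width: 0.0318
gripper_force: 59.5
clock: 11.75
tcp_pos: [0.5374, 0.0535, 0.2348]
orientation: [3.138, -0.101, 0.004]
contact_force: [1.1, 0.7, 5.1]
grip_width: 0.0314
gripper_force: 59.3
```

To row units: 0.0025 m / 0.25 = 0.01, 0.002 m / 0.25 = 0.008.

```bash
python3 drive.py '{"x": [0, 0, 0, 0, 0], "y": [0, 0, 0, 0, 0], "z": [0.004, 0.008, 0.01, 0.01, 0.01], "ax": [0, 0, 0, 0, 0], "ay": [0, 0, 0, 0, 0], "az": [0, 0, 0, 0, 0]}'
python3 drive.py '{"x": [0, 0, 0], "y": [0, 0, 0], "z": [0, 0, 0], "ax": [0, 0, 0], "ay": [0, 0, 0], "az": [0, 0, 0]}'
python3 - <<'E'
from bench import r, vision, sensors
from h import *
np.set_printoptions(precision=4,suppress=True)
F=[]
for i in range(12):
    c=vision.camera_info("wrist");p,d=vision.grab_frame("wrist");o=sensors.get_obs();F.append(np.r_[o["contact_force"],o["tcp_pos"]])
print(np.mean(F,0),np.std(F,0))
np.savez("w7.npz",p=p,d=d,**{k:np.array(v) for k,v in c.items()})
p,d=vision.grab_frame("scene");b=cv2.cvtColor(load("scene")["p"],cv2.COLOR_BGR2GRAY);g=cv2.cvtColor(p,cv2.COLOR_BGR2GRAY)
for v in range(180,196):print(v,b[v,269:286:3],g[v,269:286:3])
E
```

```text
clock: 12.25
tcp_pos: [0.5377, 0.0536, 0.2326]
orientation: [3.138, -0.101, 0.005]
contact_force: [-0.4, -0.3, 6.8]
grip_width: 0.0315
gripper_force: 59.2
clock: 12.55
tcp_pos: [0.5377, 0.0536, 0.2327]
orientation: [3.138, -0.101, 0.005]
contact_force: [0.2, -0.9, 7.3]
grip_width: 0.0317
gripper_force: 59.2
[-0.041  -0.1242  7.5195  0.5377  0.0536  0.2327] [0.5989 0.6208 0.2723 0.     0.     0.    ]
180 [153 160 167 110 106 114] [155 173 183 171 190 122]
181 [151 157 170 131 120 128] [153 173 183 167 188 132]
182 [152 153 163 145 139 153] [152 174 183 164 189 153]
183 [148 135 129 121 124 160] [152 173 183 166 189 170]
184 [131 101  80  75  81 131] [153 173 182 167 190 175]
185 [98 68 57 56 56 84] [150 169 180 168 183 167]
186 [69 56 55 53 53 55] [131 163 182 174 177 134]
187 [62 57 54 53 51 52] [ 98 161 194 183 175  85]
188 [64 55 55 54 53 54] [ 64 172 207 191 180  63]
189 [61 57 55 54 56 53] [ 53 175 209 192 180  64]
190 [60 54 54 52 56 53] [ 58 155 203 185 167  64]
191 [62 51 52 54 52 54] [ 64 117 178 158 133  58]
192 [64 50 50 52 53 53] [ 66  78 125 110  86  53]
193 [68 51 52 55 55 52] [66 54 71 63 56 52]
194 [94 53 53 52 56 60] [71 51 50 51 53 53]
195 [152  51  52  54  54  87] [87 52 52 53 54 56]
```

The force is about 8 N net and the rim has sunk about 2 px (≈5 mm). The TCP is steady, so I'm handing in.

```bash
python3 -c "
from bench import r, vision, sensors
print(r.hand_in())"
```

```text
the job is handed in; nothing more can be done
None
```

I switched the mixer to touch mode and handed the job in with the gripper holding the tube upright in the cup, which is pressed down about 5 mm (about 8 N); the hand-in returned no verdict.

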